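# Hold the lamp bolt from turning behind its bracket

### The job

The specimen lamp's arm has sagged. Reach down into the narrow gap between the bracket's two upright plates, grip the square bolt head hidden there between the fingers, turn it until the lamp arm is level and hold it from turning for at least two seconds, so that a colleague could tighten the nut on the other side; finish still gripping the bolt head with the arm level. Turn the arm only by the bolt head, never by touching the lamp arm, and leave the specimen, beaker and bottle where they are.

Things in the scene. Friction and masses are not known exactly. Their poses are not given: they have to be found in the camera images.
- bracket: fixed cream steel bracket on the bench: a foot plate 150 x 140 x 8 mm and two upright plates, each 6 mm thick, 120 mm long (along y) and reaching up to 149 mm above the bench. Origin: on the bench surface, under the middle (in y) of the front plate's inner face. x points from the front plate to the rear plate, y along the plates towards the lamp, z up. The gap between the plates runs from x = 0 to x = 48 mm and is open at the top and at both ends
- bolt_head (a point): plain steel square bolt head in the gap between the plates, a cube of 24 mm; this point is its centre, 22 mm from the front plate's inner face (26 mm from the rear plate), 125 mm above the bench, 24 mm below the plates' top edges. x along the bolt (the bracket's x), y and z normal to its four flats; y points along the lamp arm, so with the arm level two flats are upright and z is up; it turns with the arm. The 16 mm round shank joins it to the front plate
- lamp (a point): centre of the round cream lamp head (52 mm across, 28 mm high, from 16 mm below this point to 12 mm above) at the end of the lamp arm. The arm is an aluminium bar 8 x 16 mm on the outside of the front plate, 16 mm from that plate's inner face, fixed to the bolt, with a dark winged nut at the bolt; this point lies 145 mm from the bolt axis, y along the bar away from the bolt
- bolt (a joint): turn of the bolt with bolt head and lamp arm, rad: 0 = arm level, positive = lamp end lowered (a turn about the bracket's -x); stops at -0.5 and 0.7. Starts between 0.2 and 0.42. A weak balance spring and friction leave it sagged; the lamp's weight pulls it down again (0.1 Nm at most) if it is let go when level. Its solids: bolt_c1 is the square head, bolt_c2 the bar, bolt_c3 the nut and bolt_c4 the lamp head
- specimen: loose black moulded specimen, a disc 32 mm across and 20 mm high, under the lamp; origin centre of underside; to be left alone
- beaker: loose open glass beaker 68 mm across, 85 mm high, standing off the bracket's end away from the lamp; origin centre of underside; to be left alone
- reagent: loose closed amber bottle 56 mm across, 120 mm high, standing behind the rear plate; origin centre of underside; to be left alone

How it is judged:
By the outcome, as a careful person would: the job done as asked, in the order asked, and still so for the second after the job is handed in, while the arm keeps its last pose, push and grip.
It also fails if it takes over 40 s, if anything falls off the work surface, if the arm or the gripper's body presses on something with over 40 N, if the wrist force passes 120 N, or if a joint passes its speed limit or range.

### The arm

A 6-joint arm with a two-finger parallel gripper is mounted at the origin on the work surface. World frame = base frame: x ahead of the robot, y to its left, z up, the work surface at z = 0. Lengths are in m, angles in degrees, forces in N, time in s.
With the tool pointing down it reaches from about 0.375 to 0.9 m from the base axis. Payload 3.1 kg.
Tool frame: the origin (TCP) lies at the very end of the fingers, on their centre line; the grasp point (between the pads) lies 19 mm behind it; z points along the fingers, y is the line along which they close (so a half turn about z gives the same grasp; the last joint's range is limited). The gripper opens to 87 mm and grips with 3 to 60 N. Pads are 19 mm wide; open, the fingers measure 117 mm over their backs; the gripper's body (75 mm by 190 mm) begins 51 mm behind the grasp point.
Start: joints at [-78.065, 30.224, 82.088, -0, 67.689, -10.227], TCP at [0.236, -0.579, 0.187] pointing down, gripper open.
Joint ranges: [-176.69, 176.69], [-43.24, 126.21], [12.49, 139.97], [-82, 262], [0, 151.66], [-163.58, 163.58]. Speed limits (degrees/s): [159.86, 159.86, 180, 180, 180, 180].

### API

Orientations are given as a 3x3 rotation matrix whose columns are the frame's x, y, z axes.
In Python, from rig import bot, imaging gives the robot as it stands.
- The arm moves only by the tool drive_tool, never from a script. Its argument "deltas" is text: rows parted by semicolons, each of 5 numbers parted by spaces: the finger opening in mm, from 0 to 87, then the shift along the world's x, y, z in mm, then the turn about the world's z in rad. In form: jaw dx dy dz twist; .... A call has 1 to 12 rows; each row is the pose to reach, as a shift and turn from the pose commanded when the call began; what a row does not reach only later rows make up. A row lasts 1/10 s, in which the tool goes at most 50 mm and 8.59 degrees, less where a joint would pass 70% of its speed; a pose out of reach is approached as far as the arm can. A call with a gripper value outside its range is refused whole. The fingers move at their own pace and stop on an object; the grip force is fixed at half the most. Time passes only in rows, so rows that repeat a pose let the fingers close. It gives the time, the measured TCP pose, the force, the opening and the grip force at its end, in the units of the state.
- bot.read_state(): the state, without advancing time (a new reading comes with each control period).
- imaging.capture(name): name is "scene" or "top" or "wrist"; returns the picture (480x640x3 uint8, red, green, blue); there is no depth.
- imaging.camera_model(name): a dict with "fx", "fy", "cx", "cy" (pixels), "dist" ([k1, k2, p1, p2, k3] as OpenCV has them; the pictures are not rectified), "T" (4x4, takes a point from camera to world coordinates). Camera axes: x right, y down, z forward; pixel columns grow to the right and rows downward; lengths in m; the calibration is good to about 2 mm. A picture is of the moment at which its call begins: read the wrist's pose just before it. camera_model takes no time and is no camera call; for the wrist camera it gives the pose at the moment of the call.
- bot.hand_in(): hands the job in; it is judged then, once.
The state is a dict: "time_s": time; "joint_positions": joint angles; "qvel": joint speeds; "tau": joint torques, N m; "position": TCP position; "tcp_rot": TCP orientation; "force": force on the tool from outside, world axes, zero at the start; "moment": the same for the moment, N m; "opening": opening from 0.0 (shut) to 1.0 (fully open); "grasp_force": force on a finger pad.
Only numpy, scipy, OpenCV 4.12 (cv2) and the standard library are available. Lean on these libraries where they do the work, as an engineer would, in place of code of your own. Each camera call takes 0.05 s, during which the arm holds its last target. There are 200 camera calls.

## Working session

There is one attempt and no reset: what is moved stays moved. The work goes in short steps, Python scripts to look and compute and a tool call to move; the robot and the scene stay as the last step left them, time stands still between calls to the robot, and variables do not carry over. Pictures are saved under pics/ and viewed, at most 10 in all, crops included, and the job is handed in when it is done.

Besides the shell and the picture viewer there is one more tool, called after "Call:" as name(argument=value, ...) on one line, values as JSON. drive_tool: Moves the arm, as the interface text tells. Its arguments: {"type":"object","properties":{"deltas":{"type":"string"}},"required":["deltas"]}

```bash
mkdir -p pics
python3 - <<'E'
from rig import bot, imaging
import cv2,numpy as np
for n in ["scene","top"]:
    im=imaging.capture(n); cv2.imwrite(f"pics/{n}0.png",im[:,:,::-1])
    m=imaging.camera_model(n); print(n,m["fx"],m["cx"],m["cy"],m["dist"],np.round(m["T"],3).tolist())
s=bot.read_state();print(s["time_s"],s["position"],s["tcp_rot"],s["opening"])
E
```

```text
scene 574.7153618871896 310.62954127689807 242.84509016772168 [0.0487409 0.        0.        0.        0.       ] [[-0.457, 0.657, -0.599, 1.337], [0.889, 0.345, -0.3, 0.39], [0.009, -0.67, -0.742, 1.021], [0.0, 0.0, 0.0, 1.0]]
top 548.2734901237201 321.9931777381948 226.5996199417937 [-0.14379762  0.          0.          0.          0.        ] [[0.025, -0.987, 0.157, 0.449], [-1.0, -0.023, 0.016, 0.007], [-0.012, -0.157, -0.987, 1.176], [0.0, 0.0, 0.0, 1.0]]
0.1 [ 0.23565164 -0.57808467  0.18597238] [[ 9.26119263e-01  3.77230624e-01 -4.08169696e-04]
 [ 3.77230693e-01 -9.26117379e-01  1.89850608e-03]
 [ 3.38161586e-04 -1.91221719e-03 -9.99998115e-01]] 0.9962941063604039
```

View pics/scene0.png

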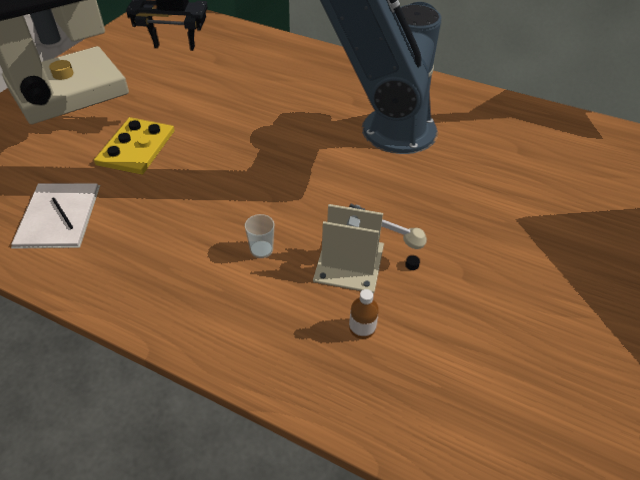

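View pics/top0.png

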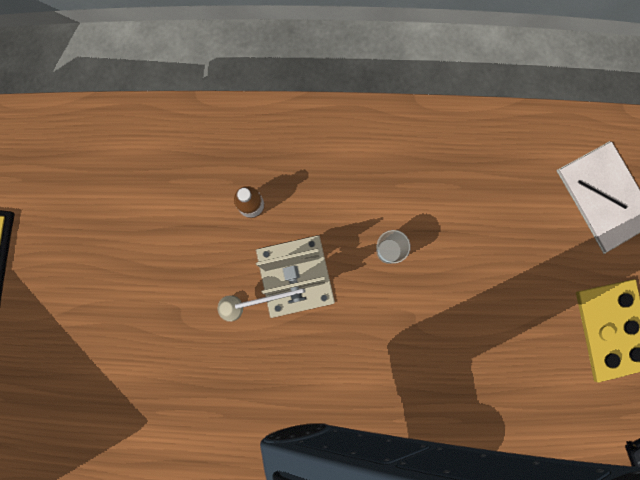

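The scene view shows the bracket at about (350,245), with the lamp at (415,238). In the top view the bolt head is at about (291,272), the lamp at (229,308), the beaker at (393,246) and the bottle at (247,198). I'll enlarge the top view to read the plate edges.

```bash
python3 - <<'E'
import cv2
a=cv2.imread("pics/top0.png")[225:335,205:345]; cv2.imwrite("pics/topc.png",cv2.resize(a,None,fx=5,fy=5,interpolation=cv2.INTER_CUBIC))
E
cat > h.py <<'E'
import cv2,numpy as np
from rig import imaging
def ray(m,uv):
    K=np.array([[m["fx"],0,m["cx"]],[0,m["fy"],m["cy"]],[0,0,1]])
    p=cv2.undistortPoints(np.array([[uv]],float),K,np.array(m["dist"]))[0,0]
    T=np.array(m["T"]); return T[:3,3],T[:3,:3]@np.array([*p,1])
def onz(m,uv,z):
    o,d=ray(m,uv); return o+d*(z-o[2])/d[2]
def proj(m,P):
    K=np.array([[m["fx"],0,m["cx"]],[0,m["fy"],m["cy"]],[0,0,1]]);T=np.linalg.inv(m["T"])
    return cv2.projectPoints(np.array(P,float).reshape(-1,3),cv2.Rodrigues(T[:3,:3])[0],T[:3,3],K,np.array(m["dist"]))[0][:,0]
E
```

```text
(no output)
```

View pics/topc.png

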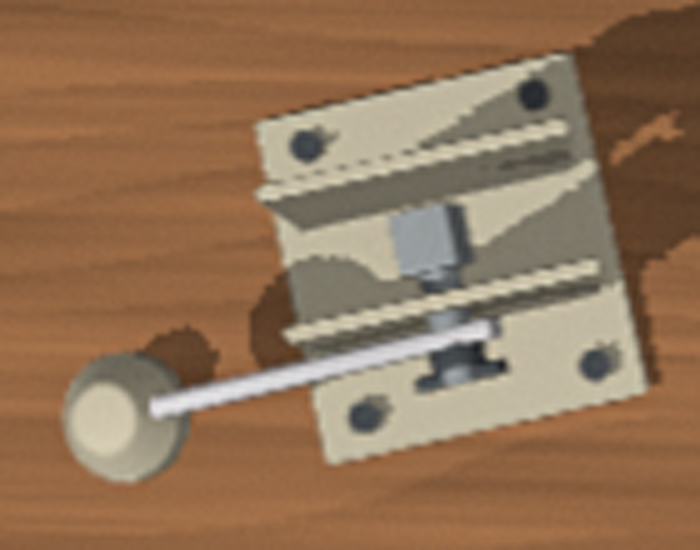

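Run:
```python
from h import *
m=imaging.camera_model("top")
f=lambda x,y,z:onz(m,(205+(x+.5)/5-.5,225+(y+.5)/5-.5),z)
F=[f(287,336,.149),f(600,268,.149)];R=[f(258,194,.149),f(567,128,.149)]
print(F,R)
for P in (F,R): d=P[0]-P[1];print(np.linalg.norm(d),np.degrees(np.arctan2(d[1],d[0])))
C=[f(*c,.008) for c in [(255,122),(572,55),(650,385),(330,463)]]
for a,b in((0,1),(3,2)):
    d=C[a]-C[b];print(np.linalg.norm(d),np.degrees(np.arctan2(d[1],d[0])))
for a,b in((0,3),(1,2)):
    d=C[a]-C[b];print(np.linalg.norm(d),np.degrees(np.arctan2(d[1],d[0]))+90)
print("foot mid",sum(C)/4,"plates mid",sum(F+R)/4)
# head top face mid; lamp
print("head",f(422,240,.138)); print("lamp",f(105,418,.1))
```

```text
[array([0.48657321, 0.13261404, 0.149     ]), array([0.51499899, 0.01617068, 0.149     ])] [array([0.53957699, 0.14567721, 0.149     ]), array([0.56741896, 0.02987519, 0.149     ])]
0.11986275521914828 103.7185548660972
0.11910198187140243 103.51888124812305
0.13942770348973949 103.39396970757424
0.13934881248614694 105.13712886566054
0.14924328213182342 104.64300119403492
0.14500229721713676 104.62287115208105
foot mid [0.52794713 0.08087529 0.008     ] plates mid [0.52714204 0.08108428 0.149     ]
head [0.52464486 0.08399108 0.138     ]
lamp [0.45417794 0.20911495 0.1       ]
```

Call:
drive_tool(deltas="87 0 0 50 0; 87 5 15 90 0; 87 25 60 110 0; 87 45 105 110 -0.03; 87 65 150 110 -0.06; 87 85 195 110 -0.1; 87 105 240 110 -0.142; 87 125 285 110 -0.142; 87 145 330 110 -0.142; 87 165 375 110 -0.142; 87 185 420 110 -0.142; 87 205 465 110 -0.142")

```text
time_s: 1.3
position: [0.4409, -0.1118, 0.2967]
tcp_rot: [[0.97, 0.242, -0.0], [0.242, -0.97, 0.0], [-0.0, -0.0, -1.0]]
force: [1.5, -0.4, -0.5]
opening: 1.003
grasp_force: 0.0
```

Call:
drive_tool(deltas="60 20 45 0 0; 60 40 90 0 0; 60 60 135 0 0; 60 78 175 0 0; 60 84 192 0 0; 60 84 192 -20 0; 60 84 192 -40 0; 60 84 192 -50 0; 60 84 192 -50 0; 60 84 192 -50 0")

```text
time_s: 2.3
position: [0.5251, 0.078, 0.2472]
tcp_rot: [[0.97, 0.242, 0.0], [0.242, -0.97, 0.0], [0.0, 0.0, -1.0]]
force: [0.5, 0.1, 1.8]
opening: 0.692
grasp_force: 0.0
```

Run:
```python
from h import *
from rig import bot
s=bot.read_state(); m=imaging.camera_model("wrist"); im=imaging.capture("wrist"); cv2.imwrite("pics/w1.png",im[:,:,::-1])
np.savez("w1.npz",**{k:np.array(v) for k,v in m.items()})
print(s["position"],s["opening"]*87,np.round(m["T"],3).tolist())
B=np.array([.525,.0806,.125]);X=np.array([.970,.242,0]);Y=np.array([-.242,.97,0])
print(proj(m,[B,B+[0,0,.012]]+[B-X*.022+Y*y+[0,0,.024] for y in(-.06,.06)]+[B+X*.026+Y*y+[0,0,.024] for y in(-.06,.06)]))
```

```text
[0.52510072 0.07797517 0.24716355] 60.19047035025923 [[0.242, -0.935, -0.259, 0.595], [-0.97, -0.233, -0.065, 0.096], [0.001, 0.267, -0.964, 0.444], [0.0, 0.0, 0.0, 1.0]]
[[312.12770546 217.96406634]
 [312.02615625 221.4303025 ]
 [392.35874121 253.82583169]
 [231.61069365 253.85138586]
 [395.62996471 189.88109903]
 [228.07217184 189.90970031]]
```

View pics/w1.png

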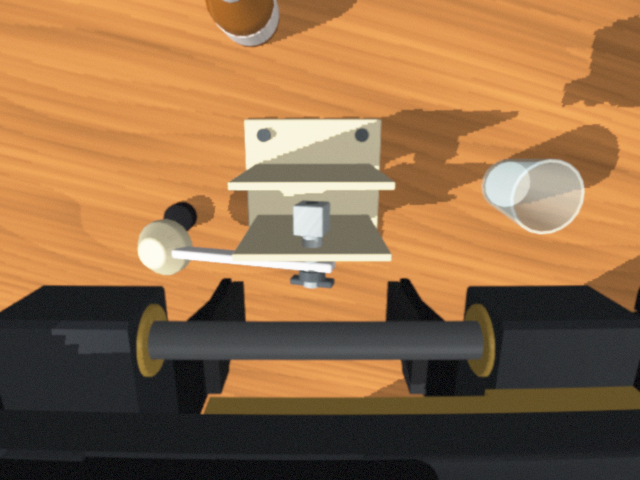

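The wrist view confirms the estimate. The front plate's inner edge runs through columns 232–391 at row 254, the rear's is at about row 188, and the shank is at column 312. The head shows two faces at about (311,220). Only 2.5 mm in y is needed, so I'm going down.

Call:
drive_tool(deltas="60 0 2.5 0 0; 60 0 2.5 -20 0; 60 0 2.5 -45 0; 60 0 2.5 -70 0; 60 0 2.5 -90 0; 60 0 2.5 -105 0; 60 0 2.5 -120 0; 60 0 2.5 -132 0; 60 0 2.5 -140 0; 60 0 2.5 -141 0; 60 0 2.5 -141 0")

```text
time_s: 3.45
position: [0.5251, 0.0807, 0.1061]
tcp_rot: [[0.97, 0.242, 0.001], [0.242, -0.97, -0.0], [0.001, 0.0, -1.0]]
force: [-0.6, -0.0, 0.5]
opening: 0.685
grasp_force: 0.0
```

Call:
drive_tool(deltas="50 0 0 0 0; 44 0 0 0 0; 40 0 0 0 0; 37 0 0 0 0; 34 0 0 0 0; 32 0 0 0 0; 30 0 0 0 0; 28 0 0 0 0; 26 0 0 0 0; 24 0 0 0 0; 22 0 0 0 0; 20 0 0 0 0")

```text
time_s: 4.65
position: [0.5248, 0.0807, 0.1058]
tcp_rot: [[0.97, 0.242, -0.0], [0.242, -0.97, -0.0], [-0.0, -0.0, -1.0]]
force: [-0.6, -0.4, 0.4]
opening: 0.243
grasp_force: 0.0
```

The opening is 21 mm with no force, so the fingers don't seem to have the head. I'll look.

Run:
```python
from h import *
from rig import bot
out=[]
for n,c in(("wrist",(slice(90,390),slice(120,520))),("scene",(slice(180,300),slice(290,450)))):
    im=imaging.capture(n)[:,:,::-1][c]; out.append(cv2.resize(im,(533,400) if n=="scene" else (533,400),interpolation=cv2.INTER_CUBIC)[:, :])
    m=imaging.camera_model(n)
    B=np.array([.525,.0806,.125]);print(proj(m,[B]))
o=np.vstack(out);cv2.imwrite("pics/w2.png",cv2.resize(o,None,fx=.75,fy=.75))
s=bot.read_state();print(s["time_s"],s["opening"]*87,s["grasp_force"],s["force"])
```

```text
[[316.07392381 286.2224914 ]]
[[351.20640082 224.31909501]]
4.75 20.527968397276275 0.0 [0.12220245 1.29445673 0.15824621]
```

View pics/w2.png

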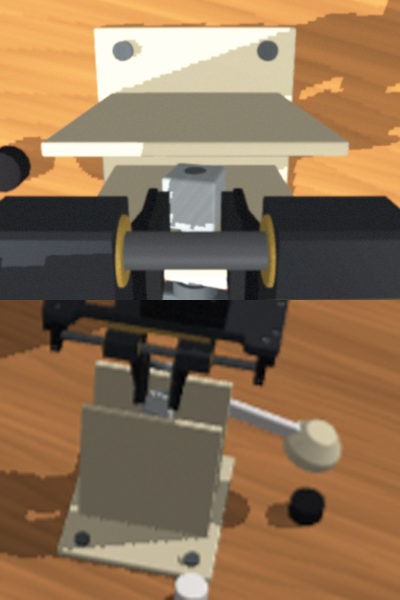

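The fingers straddle the head (head centre at about (315,288) in full-frame pixels, as predicted), but there's no contact reading yet. I'll close further, slowly.

Call:
drive_tool(deltas="18 0 0 0 0; 16 0 0 0 0; 14 0 0 0 0; 12 0 0 0 0; 10 0 0 0 0; 10 0 0 0 0")

```text
time_s: 5.35
position: [0.5248, 0.0807, 0.1059]
tcp_rot: [[0.97, 0.242, 0.0], [0.242, -0.97, 0.0], [0.0, 0.0, -1.0]]
force: [-0.9, 0.5, 1.0]
opening: 0.122
grasp_force: 0.0
```

Run:
```python
from h import *
from rig import bot
out=[]
for n,c in(("wrist",(slice(90,390),slice(120,520))),("scene",(slice(180,280),slice(310,443)))):
    im=imaging.capture(n)[:,:,::-1][c]; out.append(cv2.resize(im,(400,300),interpolation=cv2.INTER_CUBIC))
cv2.imwrite("pics/w3.png",np.vstack(out)[:600])
s=bot.read_state();print(s["time_s"],s["opening"]*87,s["grasp_force"],s["force"],s["moment"])
```

```text
5.45 10.17508918568061 0.0 [-0.40017569 -0.11800307 -0.0679413 ] [ 0.01505193 -0.01760643 -0.03103317]
```

View pics/w3.png

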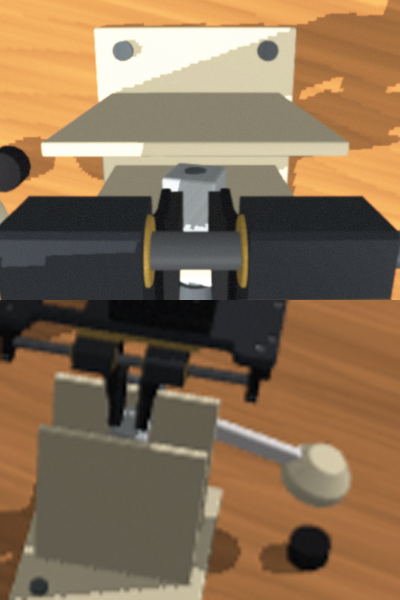

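Run:
```python
from h import *
X=np.array([.970,.242,0]);B=np.array([.525,.0806,0])
for n,o,k in(("scene",(310,180),(3,3)),("wrist",(120,90),(1,1))):
    m=imaging.camera_model(n)
    for name,P in (("axis z=.106,.125,.137,.149,.17",[B+[0,0,z] for z in(.106,.125,.137,.149,.17)]),("rear top inner/outer",[B+X*.026+[0,0,.149],B+X*.032+[0,0,.149]]),("front top inner",[B-X*.022+[0,0,.149]]),("head top rear/front edge",[B+X*.012+[0,0,.137],B-X*.012+[0,0,.137]])):
        print(n,name,((proj(m,P)-o)*k).round(0).tolist())
```

```text
scene axis z=.106,.125,.137,.149,.17 [[122.0, 151.0], [124.0, 133.0], [125.0, 121.0], [126.0, 110.0], [128.0, 88.0]]
scene rear top inner/outer [[119.0, 135.0], [117.0, 141.0]]
scene front top inner [[131.0, 88.0]]
scene head top rear/front edge [[122.0, 133.0], [128.0, 110.0]]
wrist axis z=.106,.125,.137,.149,.17 [[196.0, 182.0], [196.0, 196.0], [196.0, 207.0], [196.0, 219.0], [196.0, 244.0]]
wrist rear top inner/outer [[196.0, 157.0], [196.0, 142.0]]
wrist front top inner [[196.0, 267.0]]
wrist head top rear/front edge [[196.0, 181.0], [196.0, 232.0]]
```

Run:
```python
from h import *
m=dict(np.load("w1.npz")); m={k:(v if v.ndim else float(v)) for k,v in m.items()}
X=np.array([.970,.242,0]);Y=np.array([-.242,.97,0]);T=np.array([.5251,.078,.2472])
for dz in(0,.019,.03,.04):
  print(dz,[proj(m,[T+Y*s*w+X*x+[0,0,dz] for s in(1,-1)]).round(0).tolist() for x in(.0095,) for w in (.030,.045)])
```

```text
0 [[[255.0, 254.0], [376.0, 254.0]], [[225.0, 254.0], [406.0, 254.0]]]
0.019 [[[250.0, 267.0], [382.0, 267.0]], [[217.0, 267.0], [415.0, 267.0]]]
0.03 [[[246.0, 275.0], [386.0, 275.0]], [[211.0, 275.0], [421.0, 275.0]]]
0.04 [[[242.0, 284.0], [390.0, 284.0]], [[205.0, 284.0], [427.0, 284.0]]]
```

Run:
```python
import cv2,numpy as np
a=cv2.imread("pics/w1.png")[190:420,130:500]
from h import *
im=imaging.capture("wrist")[:,:,::-1][240:400,230:410]
a=cv2.resize(a,None,fx=1.5,fy=1.5,interpolation=cv2.INTER_CUBIC); b=cv2.resize(im,(240*1,213),interpolation=cv2.INTER_CUBIC)
c=np.zeros((345+260,555,3),np.uint8)[:600];c[:345]=a;b=cv2.resize(im,(281,250),interpolation=cv2.INTER_CUBIC);c[348:598,:281]=b
t=imaging.capture("top")[:,:,::-1][230:320,210:310];c[348:595,281:555]=cv2.resize(t,(274,247),interpolation=cv2.INTER_CUBIC)
cv2.imwrite("pics/w4.png",c)
```

```text
(no output)
```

View pics/w4.png

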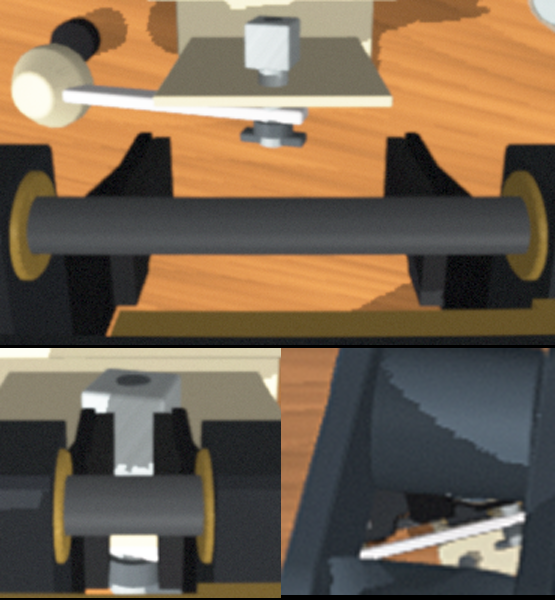

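This reveals a mismatch. With an opening of 10 mm and no force, the fingers are above the head. In both the wrist and scene views the tips are about 33 mm higher than the reported TCP (in w1 the tip corners are at (245,282) and (388,282), against a TCP prediction of row 254). I'll open up, then go down a further 30 mm gently while watching the force.

Call:
drive_tool(deltas="60 0 0 0 0; 60 0 0 0 0; 60 0 0 0 0; 60 0 0 0 0; 60 0 0 0 0; 60 0 0 -4 0; 60 0 0 -8 0; 60 0 0 -11 0; 60 0 0 -14 0; 60 0 0 -16 0; 60 0 0 -18 0; 60 0 0 -18 0")

```text
time_s: 6.75
position: [0.5246, 0.0807, 0.0876]
tcp_rot: [[0.97, 0.242, -0.001], [0.242, -0.97, 0.0], [-0.001, -0.0, -1.0]]
force: [0.8, -0.5, 0.2]
opening: 0.688
grasp_force: 0.0
```

Call:
drive_tool(deltas="60 0 0 -2 0; 60 0 0 -4 0; 60 0 0 -6 0; 60 0 0 -8 0; 60 0 0 -10 0; 60 0 0 -11 0; 60 0 0 -12 0; 60 0 0 -12 0")

```text
time_s: 7.55
position: [0.5247, 0.0807, 0.0757]
tcp_rot: [[0.97, 0.242, -0.0], [0.242, -0.97, 0.0], [-0.0, -0.0, -1.0]]
force: [-0.6, -0.0, 0.5]
opening: 0.69
grasp_force: 0.0
```

Run:
```python
from h import *
a=imaging.capture("wrist")[:,:,::-1][170:400,130:500];s=imaging.capture("scene")[:,:,::-1][170:290,300:460]
c=np.zeros((600,555,3),np.uint8);c[:345]=cv2.resize(a,(555,345),interpolation=cv2.INTER_CUBIC);c[345:,:340]=cv2.resize(s,(340,255),interpolation=cv2.INTER_CUBIC)
cv2.imwrite("pics/w5.png",c)
```

```text
(no output)
```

View pics/w5.png

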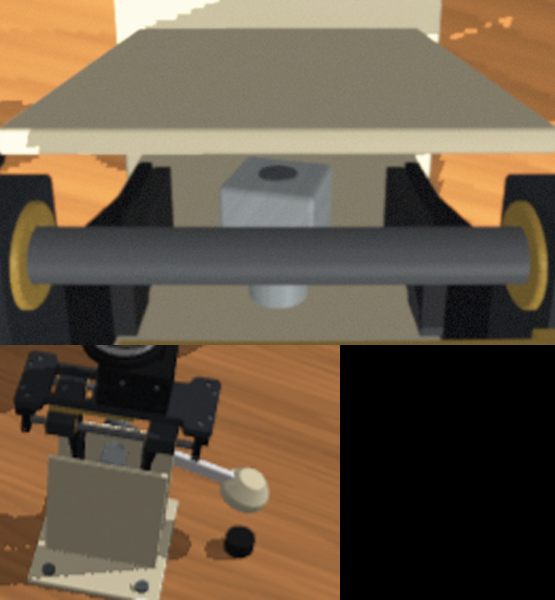

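The tips are now down level with the head's end face. The fingers are at x=172 and 387 in the picture and the head spans 222–330 between them, with no contact force. Closing.

Call:
drive_tool(deltas="50 0 0 0 0; 44 0 0 0 0; 40 0 0 0 0; 36 0 0 0 0; 34 0 0 0 0; 32 0 0 0 0; 30 0 0 0 0; 28 0 0 0 0; 26 0 0 0 0; 25 0 0 0 0; 25 0 0 0 0")

```text
time_s: 8.75
position: [0.5248, 0.0809, 0.0758]
tcp_rot: [[0.97, 0.242, -0.0], [0.242, -0.97, 0.0], [-0.0, -0.0, -1.0]]
force: [-0.4, 2.1, -0.9]
opening: 0.311
grasp_force: 28.4
```

Call:
drive_tool(deltas="22 0 0 0 0; 20 0 0 0 0; 18 0 0 0 0; 15 0 0 0 0; 15 0 0 0 0; 15 0 0 0 0; 15 0 0 0 0; 15 0 0 0 0")

```text
time_s: 9.55
position: [0.5247, 0.0808, 0.0758]
tcp_rot: [[0.97, 0.242, -0.0], [0.242, -0.97, 0.0], [-0.0, -0.0, -1.0]]
force: [0.8, 2.3, -2.3]
opening: 0.314
grasp_force: 28.5
```

Run:
```python
from h import *
from rig import bot
a=imaging.capture("wrist")[:,:,::-1][170:400,130:500];s=imaging.capture("scene")[:,:,::-1][170:290,300:460]
c=np.zeros((600,555,3),np.uint8);c[:345]=cv2.resize(a,(555,345),interpolation=cv2.INTER_CUBIC);c[345:,:340]=cv2.resize(s,(340,255),interpolation=cv2.INTER_CUBIC)
cv2.imwrite("pics/w6.png",c)
B=np.array([.525,.0806,.125]);X=np.array([.970,.242,0]);Y=np.array([-.242,.97,0]);m=imaging.camera_model("scene")
for t in(0,.1,.2,.3):
  L=B-X*.038+Y*.145*np.cos(t)+[0,0,-.145*np.sin(t)]; p=proj(m,[L])[0]; print(t,p.round(1),((p-[300,170])*2.125+[0,345]).round(0))
s=bot.read_state();print(s["time_s"],s["opening"]*87,s["grasp_force"],s["force"],s["moment"])
```

```text
0 [420.3 223.4] [256. 459.]
0.1 [418.9 228. ] [253. 468.]
0.2 [417.  232.3] [249. 477.]
0.3 [414.4 236.3] [243. 486.]
9.65 27.31675979014269 28.49620085209608 [ 0.27523893  1.87554168 -2.36992526] [ 0.30793293 -0.08554971 -0.0063552 ]
```

View pics/w6.png

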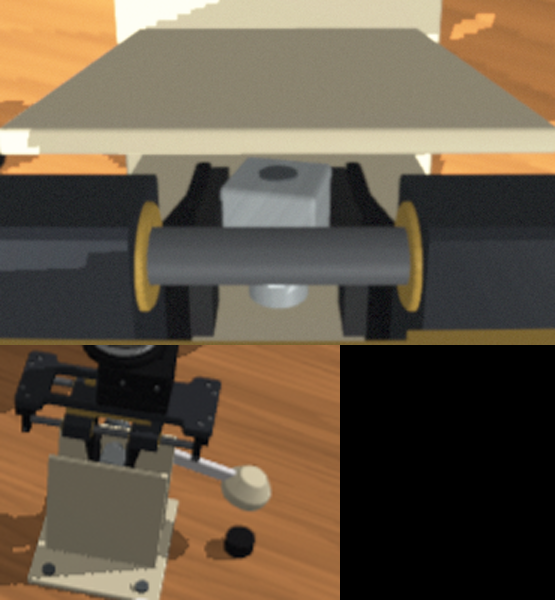

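The grip stalled at 27.3 mm and the lamp is still at about (246,487), roughly 0.28 rad. That geometry fits the lower tip pressing at about mid-height of the head, so the fingers are still too shallow. I'll open up and go deeper in small steps, watching the force.

Call:
drive_tool(deltas="40 0 0 0 0; 50 0 0 0 0; 55 0 0 0 0; 55 0 0 0 0; 55 0 0 -2 0; 55 0 0 -4 0; 55 0 0 -6 0; 55 0 0 -7 0; 55 0 0 -8 0; 55 0 0 -8 0")

```text
time_s: 10.65
position: [0.5247, 0.0807, 0.0677]
tcp_rot: [[0.97, 0.242, -0.0], [0.242, -0.97, 0.0], [-0.0, -0.0, -1.0]]
force: [0.2, -0.6, 0.1]
opening: 0.633
grasp_force: 0.0
```

Call:
drive_tool(deltas="55 0 0 -1 0; 55 0 0 -2 0; 55 0 0 -3 0; 55 0 0 -4 0; 55 0 0 -5 0; 55 0 0 -5 0")

```text
time_s: 11.25
position: [0.5247, 0.0807, 0.0627]
tcp_rot: [[0.97, 0.242, -0.0], [0.242, -0.97, 0.0], [-0.0, -0.0, -1.0]]
force: [0.3, 0.5, -0.4]
opening: 0.636
grasp_force: 0.0
```

Call:
drive_tool(deltas="45 0 0 0 0; 40 0 0 0 0; 36 0 0 0 0; 34 0 0 0 0; 32 0 0 0 0; 30 0 0 0 0; 28 0 0 0 0; 26 0 0 0 0; 24 0 0 0 0; 22 0 0 0 0; 20 0 0 0 0; 18 0 0 0 0")

```text
time_s: 12.45
position: [0.5248, 0.0806, 0.0628]
tcp_rot: [[0.97, 0.242, -0.0], [0.242, -0.97, -0.0], [-0.0, 0.0, -1.0]]
force: [0.2, -1.1, -1.6]
opening: 0.303
grasp_force: 30.9
```

Call:
drive_tool(deltas="15 0 0 0 0; 15 0 0 0 0; 15 0 0 0 0; 15 0 0 0 0")

```text
time_s: 12.85
position: [0.5248, 0.0806, 0.0628]
tcp_rot: [[0.97, 0.242, -0.0], [0.242, -0.97, -0.0], [-0.0, 0.0, -1.0]]
force: [0.3, -0.6, -1.2]
opening: 0.307
grasp_force: 30.9
```

```bash
cat > lamp.py <<'E'
from h import *
from rig import bot
from scipy.optimize import minimize_scalar
B=np.array([.525,.0806,.125]);X=np.array([.970,.242,0]);Y=np.array([-.242,.97,0]);m=imaging.camera_model("scene")
def silh(t):
    y=Y*np.cos(t)-np.array([0,0,1])*np.sin(t);z=Y*np.sin(t)+np.array([0,0,1])*np.cos(t);L=B-X*.038+y*.145
    a=np.linspace(0,2*np.pi,60);P=[L+.026*(np.cos(q)*X+np.sin(q)*y)+h*z for q in a for h in(-.016,.0)]+[L+.018*(np.cos(q)*X+np.sin(q)*y)+.012*z for q in a]
    h=cv2.convexHull(proj(m,P).astype(np.float32));M=cv2.moments(h);return np.array([M["m10"],M["m01"]])/M["m00"],M["m00"]
def blob(im):
    hsv=cv2.cvtColor(im,cv2.COLOR_RGB2HSV);k=((hsv[...,1]<90)&(hsv[...,2]>90)).astype(np.uint8)
    k[:, :398]=0;k[:,440:]=0;k[:195]=0;k[265:]=0
    k=cv2.morphologyEx(k,cv2.MORPH_OPEN,np.ones((7,7)))
    n,l,s,c=cv2.connectedComponentsWithStats(k);i=1+np.argmax(s[1:,4]);return c[i],s[i,4]
if __name__=="__main__":
    for t in(0,.1,.2,.3,.4): print(t,silh(t))
    print("start",blob(cv2.imread("pics/scene0.png")[:,:,::-1])); print("now",blob(imaging.capture("scene")))
    s=bot.read_state();print(s["opening"]*87,s["grasp_force"],s["force"],s["moment"])
E
python3 lamp.py
```

```text
0 (array([419.84420822, 225.66220671]), 467.0695018519182)
0.1 (array([418.19937439, 230.10586688]), 458.40465996810235)
0.2 (array([415.95689038, 234.27683127]), 449.0462959737051)
0.3 (array([413.16130654, 238.14648121]), 438.996216036845)
0.4 (array([409.85873864, 241.6899554 ]), 428.42618162417784)
start (array([414.5399449 , 236.84573003]), np.int32(363))
now (array([415.67091837, 235.57142857]), np.int32(392))
26.518104696217627 30.864483788609505 [ 0.53283903 -1.44901973 -0.88884799] [-0.24700404 -0.03686666  0.0249362 ]
```

The lamp started at about 0.26 rad and is now at 0.22. The squeeze appears to jam on pad friction at the head's corners (contact slope about 0.54). Sliding the closed pads along the bolt axis and slightly up while squeezing should use up that friction, so the couple can square the head.

Call:
drive_tool(deltas="15 0 0 2 0; 15 0 0 4 0; 15 0 0 6 0; 15 1.9 0.5 6 0; 15 3.9 1 6 0; 15 1.9 0.5 6 0; 15 0 0 6 0; 15 -1.9 -0.5 6 0; 15 -3.9 -1 6 0; 15 -1.9 -0.5 6 0; 15 0 0 6 0; 15 0 0 6 0")

```text
time_s: 14.1
position: [0.5244, 0.0807, 0.0662]
tcp_rot: [[0.97, 0.242, -0.002], [0.242, -0.97, 0.0], [-0.002, -0.001, -1.0]]
force: [5.8, -1.5, -29.4]
opening: 0.27
grasp_force: 30.0
```

```bash
python3 lamp.py | tail -2
```

```text
now (array([418.46854664, 225.88286334]), np.int32(461))
23.6136574456868 29.98108634026721 [  5.49615266  -1.94749109 -28.29921154] [-0.40170332 -1.02215255 -0.07026573]
```

The head is now squared: the opening is 23.6 mm and the lamp is at row 225.9 (level predicts 225.7). I'll take off the residual vertical load and hold.

Call:
drive_tool(deltas="15 0 0 -1 0; 15 0 0 -2 0; 15 0 0 -2.5 0; 15 0 0 -2.5 0; 15 0 0 -2.5 0; 15 0 0 -2.5 0; 15 0 0 -2.5 0; 15 0 0 -2.5 0; 15 0 0 -2.5 0; 15 0 0 -2.5 0; 15 0 0 -2.5 0; 15 0 0 -2.5 0")

```text
time_s: 15.35
position: [0.5245, 0.0807, 0.0662]
tcp_rot: [[0.97, 0.242, -0.001], [0.242, -0.97, 0.0], [-0.001, -0.0, -1.0]]
force: [2.1, -2.0, -21.3]
opening: 0.27
grasp_force: 30.0
```

Call:
drive_tool(deltas="15 0 0 0 0; 15 0 0 0 0; 15 0 0 0 0; 15 0 0 0 0; 15 0 0 0 0; 15 0 0 0 0; 15 0 0 0 0; 15 0 0 0 0; 15 0 0 0 0; 15 0 0 0 0; 15 0 0 0 0; 15 0 0 0 0")

```text
time_s: 16.55
position: [0.5245, 0.0807, 0.0662]
tcp_rot: [[0.97, 0.242, -0.001], [0.242, -0.97, 0.0], [-0.001, -0.0, -1.0]]
force: [1.4, -2.4, -23.4]
opening: 0.276
grasp_force: 30.0
```

Call:
drive_tool(deltas="15 0 0 0 0; 15 0 0 0 0; 15 0 0 0 0; 15 0 0 0 0; 15 0 0 0 0; 15 0 0 0 0; 15 0 0 0 0; 15 0 0 0 0")

```text
time_s: 17.35
position: [0.5245, 0.0807, 0.0662]
tcp_rot: [[0.97, 0.242, -0.001], [0.242, -0.97, 0.0], [-0.001, -0.0, -1.0]]
force: [1.1, -2.8, -24.0]
opening: 0.27
grasp_force: 30.0
```

```bash
python3 lamp.py | tail -2
python3 - <<'E'
from h import *
s=imaging.capture("scene")[:,:,::-1][170:340,230:460];cv2.imwrite("pics/w7.png",cv2.resize(s,None,fx=3,fy=3,interpolation=cv2.INTER_CUBIC))
E
```

```text
now (array([418.495671 , 225.8982684]), np.int32(462))
23.63844190744312 29.97384525689995 [  0.9836653   -2.75716304 -24.63205444] [-0.44920293 -0.18263843 -0.07605458]
```

View pics/w7.png

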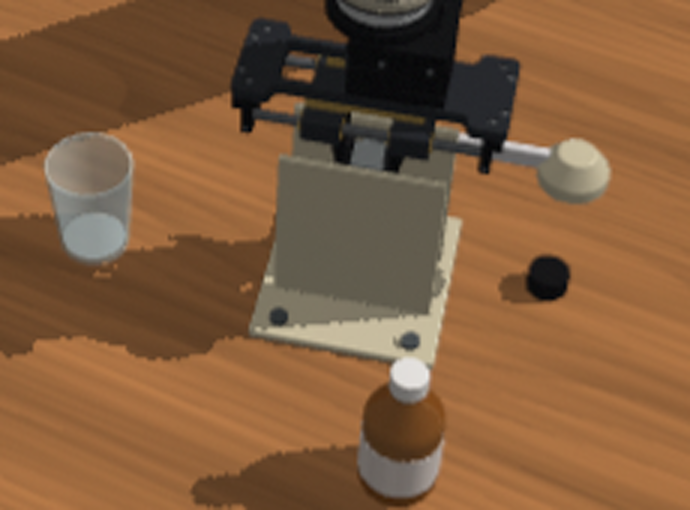

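The lamp arm is level and has held steady for about 3 s, and the beaker, bottle and specimen haven't moved. The head is gripped at 30 N, so I'm handing in.

```bash
python3 -c "
from rig import bot
print(bot.hand_in())"
```

```text
the job is handed in; nothing more can be done
None
```

I squared the bolt head between the fingers and held the lamp arm level for about 3 s, then handed in at about 17.5 s still gripping at 30 N, with the specimen, beaker and bottle left untouched; the hand-in gave no verdict.

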